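Tuck the shield plate under the light flap and hold it down

ROBOT

A 6-joint arm with a two-finger parallel gripper is mounted at the origin on a cart in front of the work surface, level with it; the furniture and walls round the work are solid. World frame = base frame: x ahead of the robot, y to its left, z up, the work surface at z = 0. Lengths are in m, angles in rad, forces in N, time in s.
With the tool pointing down it reaches from about 0.2 to 0.875 m from the base axis. Payload 3.4 kg.
Tool frame: the origin (TCP) lies between the finger pads; the fingertips stand 25 mm ahead of it and the grasp point (between the pads) lies 6 mm ahead of it (r.nose_length is the z of the fingertips in the tool frame, in m); z points along the fingers, y is the line along which they close (so a half turn about z gives the same grasp; the last joint's range is limited). The gripper opens to 94 mm and grips with 3 to 60 N. Pads are 16 mm wide; open, the fingers measure 119 mm over their backs; the gripper's body (75 mm by 177 mm) begins 78 mm behind the grasp point.
Start: joints at [1.017, 0.276, 1.505, -0, 1.361, -0.121], TCP at [0.241, 0.522, 0.23] pointing down, gripper open.
Joint ranges: [-2.89, 2.89], [-0.75, 2.08], [0.22, 2.7], [-1.18, 4.32], [0.11, 2.71], [-2.7, 2.7]. Speed limits (rad/s): [2.57, 2.57, 3.14, 3.14, 3.14, 3.14].

INTERFACE

Orientations are given as a unit quaternion [w, x, y, z].
In Python, from plant import r, gripper_to, inverse_kinematics, vision, models, telemetry gives the robot as it stands. Calls block until the motion is done:
- r.move_to(position, orientation): joint-space move of the TCP to a pose.
- r.move_l(position, rot=None, vel=0.15, guard=None): straight line of the TCP; rot=None keeps the orientation; vel is the mean speed in m/s. With guard (N) it stops when the force on the tool has changed by that much, and returns True; else False.
- r.movej(angles): joint-space move.
- gripper_to(opening, f_grip=None): finger opening in m; f_grip is the grip in N (None keeps the last); returns when the fingers have stopped.
- r.hold(seconds).
- inverse_kinematics(position, orientation): joint angles nearest the present ones, or None.
- vision.snapshot(name): name is "side" or "top"; returns the picture (480x640x3 uint8, red, green, blue); there is no depth.
- vision.get_calibration(name): a dict with "fx", "fy", "cx", "cy" (pixels), "D" ([k1, k2, p1, p2, k3] as OpenCV has them; the pictures are not rectified), "position" and "orientation" of the camera in the world. Camera axes: x right, y down, z forward; pixel columns grow to the right and rows downward; lengths in m; the calibration is good to about 2 mm. A picture is of the moment at which its call begins. get_calibration takes no time and is no camera call.
A pose or a line that the arm cannot do raises r.PlanningError and nothing moves.
- r.sign_off(): hands the job in; it is judged then, once.
Trained networks look in the newest picture that a camera, given by its name, has taken for a name from the list of things; names that differ only in an ending like _2 or _b are one class to them, and where a whole thing is asked for, a point or a joint stands for the part that bears it (a point fixed in the world has none). Each returns a list of dicts, best first, with "score" (0 to 1); they miss things now and then, are a little off and sometimes report something else, mostly with a low value. They report only what shows in the picture. A call takes as long as a camera call.
- models.boxes_of(thing, camera): "at" ([x, y, z] in m, in world coordinates, good to about 4 mm: the middle of the surface that is visible of it).
- models.regions_of(thing, camera): "pixels" (480x640 bool, what is visible of it).
- models.mark_of(thing, camera): "at" ([x, y, z] in m, in world coordinates, good to about 4 mm: a listed point, or the origin of a listed thing).
Readings, each from a call of its own:
- telemetry.current_t(): time.
- telemetry.current_joints(): joint angles.
- telemetry.current_dq(): joint speeds.
- telemetry.current_joint_efforts(): joint torques, N m.
- telemetry.current_ee_pos(): TCP position.
- telemetry.current_tool_rot(): TCP orientation.
- telemetry.current_wrist_force(): force on the tool from outside, world axes, zero at the start.
- telemetry.current_torque(): the same for the moment, N m.
- telemetry.current_opening(): finger opening in m.
- telemetry.current_finger_force(): force on a finger pad.
Only numpy, scipy, OpenCV 4.12 (cv2) and the standard library are available. Lean on these libraries where they do the work, as an engineer would, in place of code of your own. Each camera call takes 0.05 s, during which the arm holds its last target. There are 200 camera calls.

TASK

Close the window of the low LED light base: keep the blue shield plate down on the deck and slide it by its finger rib along the engraved lane, square and centred, so that its leading edge tucks under the black hinged flap, without lifting the flap, until it is fully home against the two stop pins. Then press the plate firmly but not hard (about 15 N) flat onto the deck and finish while still holding it pressed there; do not let go. Leave everything else where it is.

Things in the scene. Friction and masses are not known exactly. Their poses are not given: they have to be found in the camera images.
- light_base: fixed low LED light base, 300 (x) x 150 (y) x 14 mm, black with a grey deck. Origin: centre of underside; +x is the way the shield goes in, from the bare front to the flap. Engraved lines at y = +-41.5 mm mark the lane along x. White flush window 50 x 56 mm centred at x = 43 mm. Two brass stop pins, 8 mm across, 5.5 mm high, under the flap at x = 110, y = +-27 mm
- deck: the flat grey top plate of the light base, 300 x 150 mm, its upper face 14 mm above the table. Origin and axes as those of light_base
- home (a point): point on the deck, midway between the two stop pins and on their near side: (106, 0, 14) mm in the light base's frame. The middle of the shield's leading lower edge lies here when the plate is fully home. Axes as those of light_base
- flap_lip (a point): middle of the lower edge of the flap's free lip, at (75, 0, 21) mm in the light base's frame when the flap is shut: 7 mm above the deck. From here the lip flares 6 mm further toward the front, rising about 3 mm
- flap (a joint): angle of the light flap: 0 = shut, level; grows as its lip lifts. Black plate 60 (x) x 132 (y) x 3 mm, hinged at its far side at x = 135 mm of the light base; very light (0.3 N lifts the lip), falls shut by itself. Shut, it rests on two side supports (inner faces at y = +-56 mm) and leaves a slot 7 mm high above the deck, open to the front
- shield: blue plate 100 (x) x 80 (y) x 4 mm, about 150 g, loose and flat on the front of the deck, askew by up to 0.3 rad. Origin: centre of underside; +x toward the leading edge. Black upright finger rib on it, 12 (x) x 50 (y) mm, 26 mm high above the plate (top 30 mm above the deck), its middle 30 mm behind the plate's centre; fully home it stands 43 mm in front of the flap's lip
- rib (a point): centre of the shield's finger rib (half-way up, on the middle): (-30, 0, 17) mm in the shield's frame; the rib is gripped across its 12 mm thickness, along the shield's x. Axes as those of the shield
- edge (a point): middle of the shield's leading lower edge: (50, 0, 0) mm in the shield's frame. Axes as those of the shield
- slide_box: grey slide box with lid, 76 x 98 x 36 mm, lying right of the light base, a bystander; origin: centre of its underside
- objective_can: clear canister with black screw lid, 45 mm across, 64 mm high, a bystander; origin: centre of its underside
- filter_cube: black cube with a violet and a green round window, 47 x 38 x 39 mm, a bystander; origin: centre of its underside
- petri: round clear petri dish, 60 mm across, 15 mm high, a bystander; origin: centre of its underside
- wipe_pot: white pot with screw cap, 56 mm across, 75 mm high, a bystander; origin: centre of its underside
- oil: small white dropper bottle with red cap, 24 mm across, 54 mm high, a bystander; origin: centre of its underside

How it is judged:
On the way:
1. the shield's leading edge is tucked at least 10 mm under the flap's lip, in the lane and flat on the deck (x of edge in the frame of light_base above 0.085 m and y of edge in the frame of light_base between -0.012 and 0.012 m and z of edge in the frame of light_base below 0.018 m), for 0.1 s.
At the end, for the whole second after the job is handed in: The shield lies flat on the deck under the shut flap, its edge within 4 mm of the stop pins, within 8 mm of the lane's middle, square within 0.06 rad; the fingers keep it pressed on the deck with 5 to 40 N (its weight is 1 to 2 N), all at rest (x of edge in the frame of light_base above 0.102 m and y of edge in the frame of light_base between -0.008 and 0.008 m and z of edge in the frame of light_base below 0.017 m and angle between the x axis of shield and the x axis of light_base, either way round below 0.06 rad and angle between shield's own z axis and vertical below 0.03 rad and value of joint flap below 0.03 rad and contact force between shield and deck between 5 and 40 N and contact force between the fingers and shield above 3 N and linear speed of shield below 0.01 m/s); the arm keeps its last pose, push and grip.
It fails at once if the flap is lifted (more than 0.08 rad, 5 mm at its lip) (value of joint flap above 0.08 rad).
It fails at once if the shield is lifted off the deck by more than 15 mm (z of rib in the frame of light_base above 0.046 m).
It fails at once if a bystander is pushed away (more than 20 mm) (distance of any of slide_box, objective_can, filter_cube, petri, wipe_pot, oil from where it was at the start of the episode above 0.02 m).
It also fails if it takes over 38 s, if anything falls off the work surface, if the arm or the gripper's body presses on something with over 40 N, if the wrist force passes 120 N, or if a joint passes its speed limit or range.

## Working session

There is one attempt and no reset: what is moved stays moved. The work goes in short steps, each a Python script; the robot and the scene stay as the last script left them, time stands still between calls to the robot, and variables do not carry over. Pictures are saved under pics/ and viewed, at most 10 in all, crops included, and the job is handed in when it is done.

```bash
mkdir -p pics; ls
python3 - <<'E'
from plant import r, vision, models, telemetry
import cv2, numpy as np
for c in ("top","side"):
    im=vision.snapshot(c); cv2.imwrite(f"pics/{c}0.png",im[:,:,::-1])
    k=vision.get_calibration(c); print(c,{a:np.round(b,4).tolist() for a,b in k.items()})
    for t in ("light_base","home","flap_lip","shield","rib","edge"):
        print(t,[(np.round(d["at"],4).tolist(),round(d["score"],2)) for d in models.mark_of(t,c)[:2]])
print(telemetry.current_t(),telemetry.current_tool_rot(),r.nose_length)
E
```

```text
pics
top {'fx': 482.9709, 'fy': 482.9709, 'cx': 314.0096, 'cy': 237.1667, 'D': [-0.0357, 0.0, 0.0, 0.0, 0.0], 'position': [0.4532, 0.0726, 1.1542], 'orientation': [-0.035, 0.7149, -0.6979, 0.024]}
light_base [([0.5373, 0.1547, 0.0028], 0.61)]
home [([0.6322, 0.0999, 0.0146], 0.91)]
flap_lip [([0.6029, 0.1115, 0.0226], 0.85)]
shield [([0.4802, 0.1641, 0.0167], 0.73)]
rib [([0.4563, 0.1904, 0.033], 0.78)]
edge [([0.5059, 0.1322, 0.015], 0.92)]
side {'fx': 549.9196, 'fy': 549.9196, 'cx': 332.9801, 'cy': 232.5873, 'D': [-0.1022, 0.0, 0.0, 0.0, 0.0], 'position': [0.0713, 1.0772, 0.8657], 'orientation': [0.1081, -0.1896, 0.8728, -0.4367]}
light_base [([0.5368, 0.1537, 0.0008], 0.83), ([0.5861, -0.0691, -0.0041], 0.42)]
home [([0.63, 0.097, 0.014], 0.72)]
flap_lip [([0.5995, 0.1108, 0.0216], 0.62)]
shield [([0.4795, 0.172, 0.0195], 0.75)]
rib [([0.4542, 0.1949, 0.0291], 0.56)]
edge [([0.5153, 0.1313, 0.0178], 0.72), ([0.5836, -0.0699, -0.0027], 0.61)]
0.7 [2.67986577e-05 2.14720359e-01 9.76675564e-01 9.52903515e-05] 0.025
```

View pics/top0.png

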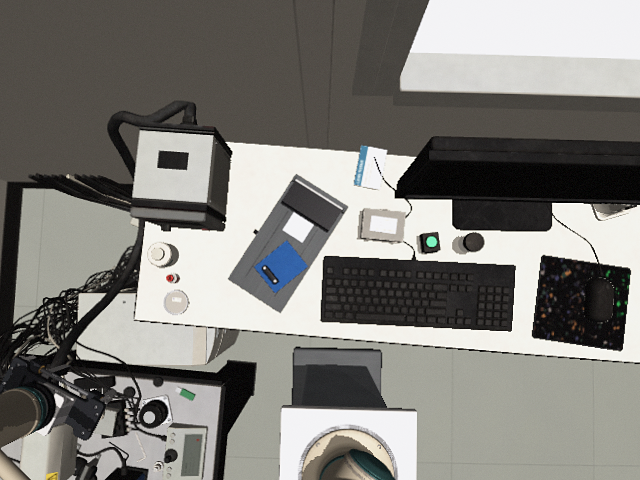

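View pics/side0.png

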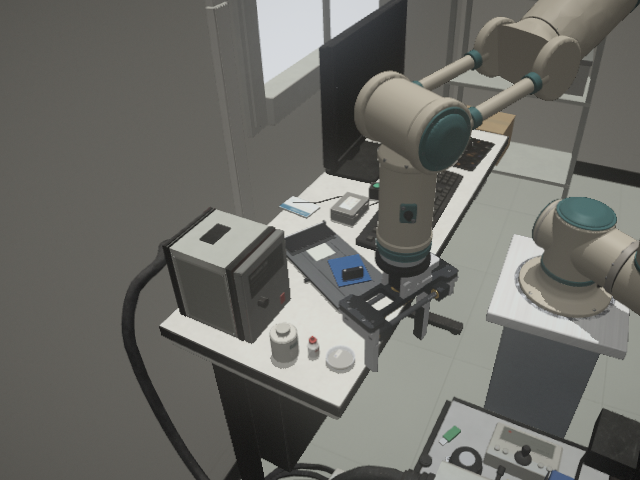

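Top view: the base runs from lower left (255,295) to upper right (322,190), with the flap at about (312,200). The blue shield is at (282,266) and its rib at (268,275). Next I fit rectangles to these.

```bash
cat > h.py <<'E'
from plant import r, gripper_to, inverse_kinematics, vision, models, telemetry
import cv2, numpy as np
from scipy.spatial.transform import Rotation as R
def cam(c):
    k=vision.get_calibration(c); q=k["orientation"]
    return np.array([[k["fx"],0,k["cx"]],[0,k["fy"],k["cy"]],[0,0,1]]),np.array(k["D"]),np.array(k["position"]),R.from_quat(np.r_[q[1:],q[0]]).as_matrix()
def toplane(px,z,c):
    K,D,p,M=cam(c)
    u=cv2.undistortPoints(np.float64(px).reshape(-1,1,2),K,D)[:,0]
    d=np.c_[u,np.ones(len(u))]@M.T
    return p[:2]+(d*((z-p[2])/d[:,2])[:,None])[:,:2]
def rect(mask,z,c):
    cs,_=cv2.findContours(mask.astype(np.uint8),cv2.RETR_EXTERNAL,cv2.CHAIN_APPROX_NONE)
    ct=max(cs,key=cv2.contourArea)[:,0]
    P=toplane(ct,z,c); b=cv2.boxPoints(cv2.minAreaRect(np.float32(P*1000)))
    e1,e2=b[1]-b[0],b[2]-b[1]; l=e1 if np.hypot(*e1)>np.hypot(*e2) else e2
    return b.mean(0)/1000, np.arctan2(l[1],l[0]), sorted([np.hypot(*e1),np.hypot(*e2)])
def down(yaw_y):  # tool z down, tool y along world direction yaw_y
    y=np.array([np.cos(yaw_y),np.sin(yaw_y),0]); z=np.array([0,0,-1.]); x=np.cross(y,z)
    q=R.from_matrix(np.c_[x,y,z]).as_quat(); return np.r_[q[3],q[:3]]
E
python3 - <<'E'
from h import *
for c in ("top","side"):
    im=vision.snapshot(c)
    reg=lambda t:models.regions_of(t,c)[0]["pixels"]
    s=reg("shield"); b=reg("light_base"); f=reg("flap")
    hsv=cv2.cvtColor(im,cv2.COLOR_RGB2HSV); blue=(cv2.inRange(hsv,(100,120,50),(125,255,255))>0)&cv2.dilate(s.astype(np.uint8),np.ones((9,9))).astype(bool)
    print(c,s.sum(),b.sum(),f.sum(),blue.sum())
    print("base",rect(s|b|f,.014,c)); print("shield",rect(s,.018,c),rect(blue,.018,c)); print("flap",rect(f,.024,c))
    for t in ("home","flap_lip","rib","edge"): print(t,[np.round(d["at"],4).tolist() for d in models.mark_of(t,c)[:1]])
    if c=="top": cv2.imwrite("pics/crop.png",cv2.resize(im[165:325,215:365],None,fx=3.7,fy=3.7,interpolation=cv2.INTER_CUBIC)[:,:,::-1])
for yaw in (-.6,-.6+np.pi): print(inverse_kinematics([.456,.19,.1],down(yaw)))
E
```

```text
top 1472 6357 1499 1314
base (array([0.53576565, 0.15398857], dtype=float32), np.float32(-0.5435074), [np.float32(156.10385), np.float32(302.63443)])
shield (array([0.4775196 , 0.16698189], dtype=float32), np.float32(-0.86345136), [np.float32(82.72694), np.float32(101.360634)]) (array([0.47754064, 0.16864106], dtype=float32), np.float32(-0.86354464), [np.float32(79.49041), np.float32(99.60409)])
flap (array([0.6241892 , 0.09846762], dtype=float32), np.float32(1.0035565), [np.float32(65.883224), np.float32(131.2796)])
home [[0.6324, 0.0982, 0.0161]]
flap_lip [[0.5998, 0.1125, 0.0218]]
rib [[0.4595, 0.1937, 0.0315]]
edge [[0.5453, -0.2751, -0.0019]]
side 968 3413 784 573
base (array([0.54514915, 0.1535717 ], dtype=float32), np.float32(-0.5600346), [np.float32(160.6949), np.float32(294.58023)])
shield (array([0.4789892 , 0.17004117], dtype=float32), np.float32(-0.8782951), [np.float32(82.01878), np.float32(106.602554)]) (array([0.47968268, 0.1682587 ], dtype=float32), np.float32(-0.8627958), [np.float32(75.948105), np.float32(97.99508)])
flap (array([0.62665844, 0.09594441], dtype=float32), np.float32(1.0202515), [np.float32(69.92534), np.float32(131.38193)])
home [[0.6298, 0.0979, 0.0151]]
flap_lip [[0.457, 0.194, 0.0291]]
rib [[0.4592, 0.1969, 0.0288]]
edge [[0.5132, 0.1352, 0.0184]]
[ 2.53839026e-01  2.69249537e-01  1.87275120e+00 -4.44089210e-16
  9.99591912e-01  8.53839026e-01]
[ 2.53839026e-01  2.69249537e-01  1.87275120e+00 -4.44089210e-16
  9.99591912e-01 -2.28775363e+00]
```

View pics/crop.png

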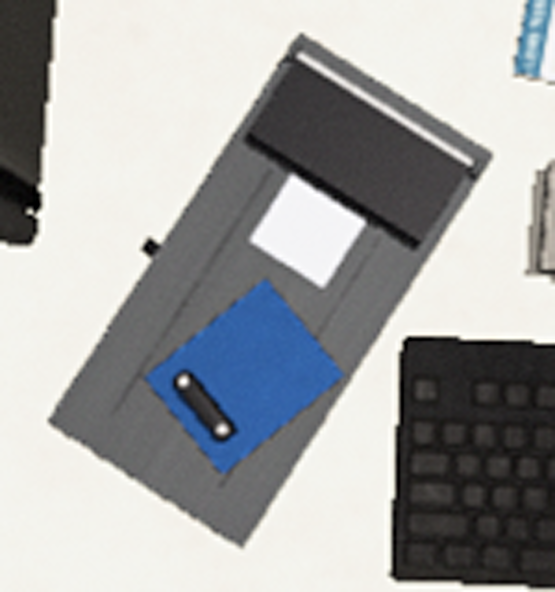

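The crop shows the deck corners at crop px (301,34), (492,155), (242,547) and (49,421). A black stub at (150,247) touches the base and widens the fitted mask, so I'll open the mask to remove it, then grip.

Run:
```python
from h import *
c="top"
im=vision.snapshot(c); m=models.regions_of
S=m("shield",c)[0]["pixels"]; B=S|m("light_base",c)[0]["pixels"]|m("flap",c)[0]["pixels"]
B=cv2.morphologyEx(B.astype(np.uint8),cv2.MORPH_CLOSE,np.ones((5,5))); B=cv2.morphologyEx(B,cv2.MORPH_OPEN,cv2.getStructuringElement(2,(13,13)))
print("base",rect(B,.014,c))
C=toplane(np.array([(301,34),(492,155),(242,547),(49,421)])/3.7+[215,165]-.4,.014,c)
ax=(C[0]+C[1]-C[2]-C[3]); print("corners",C.mean(0),np.arctan2(ax[1],ax[0]),np.hypot(*ax)/2)
W=toplane(np.array([(295,173),(366,220),(322,289),(250,241)])/3.7+[215,165]-.4,.014,c)
print("lane point",W.mean(0))
rib=np.array([.458,.1918]); q=down(-.863)
r.move_to([*rib,.12],q); gripper_to(.045,25)
print("guard",r.move_l([*rib,.046],vel=.1,guard=6))
gripper_to(.0,25)
print(telemetry.current_t(),telemetry.current_opening(),telemetry.current_finger_force(),telemetry.current_ee_pos(),telemetry.current_wrist_force())
im=vision.snapshot("side"); cv2.imwrite("pics/s1.png",cv2.resize(im[190:340,250:450],None,fx=4,fy=4)[:,:,::-1])
```

```text
base (array([0.53554326, 0.15490426], dtype=float32), np.float32(-0.54243565), [np.float32(156.23013), np.float32(300.4095)])
corners [0.53482755 0.15283261] -0.5442510014930995 0.29684177230537034
lane point [0.57195541 0.13032885]
guard False
5.6083 0.01166080282681618 25.000352561473846 [0.45835545 0.1917295  0.0462784 ] [-0.08471143 -0.71842557  1.51290085]
```

View pics/s1.png

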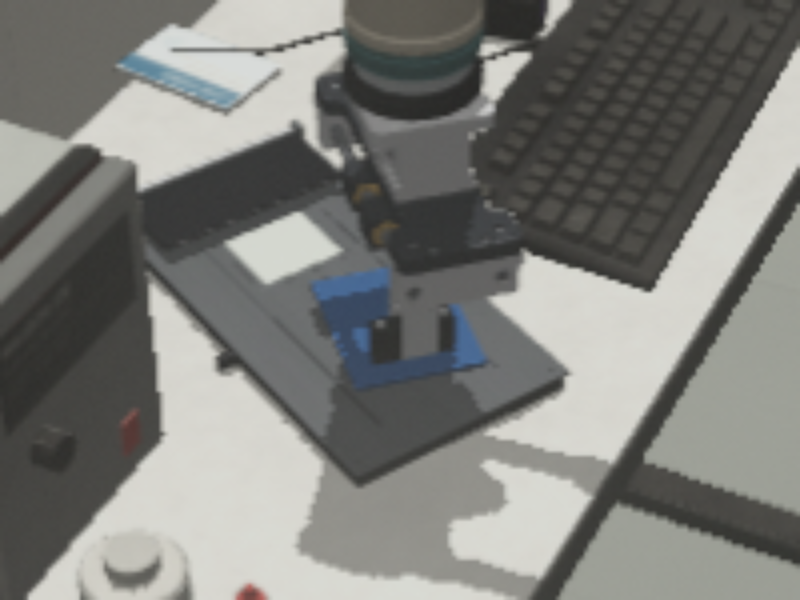

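Gripped: the opening is 11.7 mm, and the plate is flat at about (395,340) in the crop. Next I square it and centre it in front of the flap.

```bash
cat >> h.py <<'E'
O=np.array([.535,.1533]); Y=-.546
def w(x,y): return O+[x*np.cos(Y)-y*np.sin(Y),x*np.sin(Y)+y*np.cos(Y)]
def inb(p): d=np.array(p[:2])-O; return [d[0]*np.cos(Y)+d[1]*np.sin(Y),-d[0]*np.sin(Y)+d[1]*np.cos(Y)]
E
python3 - <<'E'
from h import *
r.move_l([*w(-.030,0),.046],rot=down(Y),vel=.04)
print(telemetry.current_t(),telemetry.current_opening(),telemetry.current_ee_pos(),telemetry.current_wrist_force(),telemetry.current_torque())
for c in("top","side"):
    im=vision.snapshot(c)
    if c=="top": a=cv2.resize(im[165:315,225:365],None,fx=4,fy=4,interpolation=2)
    else: b=cv2.resize(im[190:340,270:410],None,fx=4,fy=4,interpolation=2)
    print([np.round(inb(d["at"]),4) for d in models.mark_of("edge",c)[:1]])
    K,D,p,M=cam(c)
cv2.imwrite("pics/a.png",np.hstack([a,b])[:,:,::-1][:, :1120] if 0 else cv2.resize(np.hstack([a,b]),(800,429))[:,:,::-1])
E
```

```text
7.2167 0.011897617150690884 [0.50796544 0.16927919 0.04626824] [-3.02605327  1.2251372   7.20518331] [ 0.01928152  0.51719014 -0.07523202]
[array([0.0438, 0.001 ])]
[array([0.0476, 0.0023])]
```

View pics/a.png

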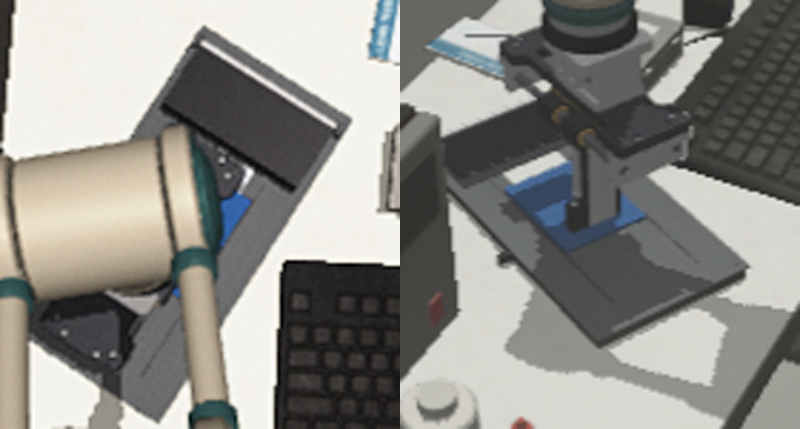

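The plate is square in the lane, with its leading edge at about base x = 47 mm and y = 1–2 mm. Now I slide it in, with a guarded finish onto the pins.

Run:
```python
from h import *
T=telemetry
def st(s): print(s,round(T.current_t(),2),round(T.current_opening(),4),np.round(inb(T.current_ee_pos()),4),np.round(T.current_ee_pos()[2],4),np.round(T.current_wrist_force(),1),np.round(T.current_torque(),2))
r.move_l([*w(.018,-.001),.046],vel=.04); st("in")
print(r.move_l([*w(.034,-.001),.046],vel=.012,guard=8)); st("pins")
b=None
for c in("top","side"):
    im=vision.snapshot(c)
    x=cv2.resize(im[165:315,225:365] if c=="top" else im[190:340,270:410],(400,429),interpolation=2)
    b=x if b is None else np.hstack([b,x])
cv2.imwrite("pics/b.png",b[:,:,::-1])
```

```text
in 8.77 0.0118 [ 0.0167 -0.0009] 0.0463 [-2.4  1.6  6. ] [0.13 0.44 0.01]
True
pins 9.86 0.0118 [ 0.0284 -0.001 ] 0.0463 [-1.2  0.2  3.5] [-0.16  0.01  0.04]
```

View pics/b.png

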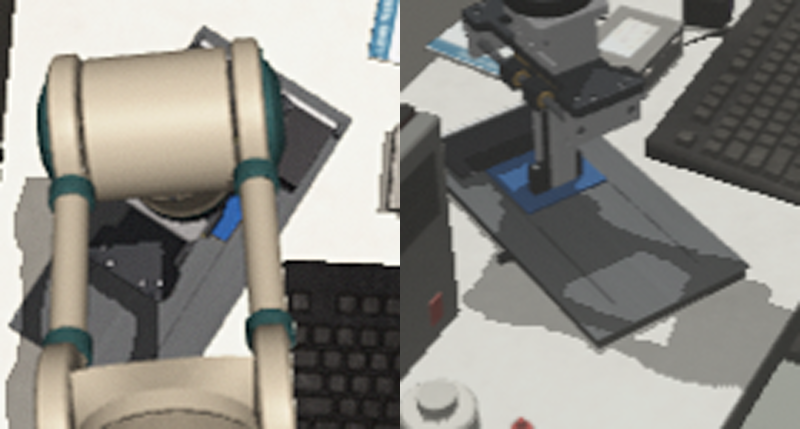

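It stopped on the pins at TCP x = 28.4 mm, against 26 mm expected, which is within the calibration error. I'll re-seat it firmly to confirm, then press.

Run:
```python
from h import *
T=telemetry
def st(s): print(s,round(T.current_t(),2),round(T.current_opening(),4),np.round(inb(T.current_ee_pos()),4),np.round(T.current_ee_pos()[2],4),np.round(T.current_wrist_force(),1),np.round(T.current_torque(),2))
print(r.move_l([*w(.034,-.001),.046],vel=.01,guard=12)); st("seat")
r.hold(.3); st("seat")
p=T.current_ee_pos()
z=.046
while T.current_wrist_force()[2]<14 and z>.040:
    z-=.0003; r.move_l([p[0],p[1],z],vel=.01); r.hold(.15); st("%.4f"%z)
```

```text
True
seat 10.42 0.0116 [ 0.0286 -0.001 ] 0.0464 [-1.2  0.5  4.8] [-0.12 -0.05  0.08]
seat 10.72 0.0119 [ 0.0286 -0.001 ] 0.0464 [-1.3  0.8  4.6] [-0.17 -0.03  0.03]
0.0457 11.12 0.0119 [ 0.0285 -0.001 ] 0.0462 [-2.  -0.3  6.8] [-0.19  0.09  0.02]
0.0454 11.52 0.0121 [ 0.0285 -0.001 ] 0.0462 [-1.1 -0.2  9.7] [-0.18  0.17  0.08]
0.0451 11.92 0.0118 [ 0.0286 -0.001 ] 0.0462 [-2.9 -0.2 11.5] [-0.18  0.24  0.04]
0.0448 12.32 0.012 [ 0.0286 -0.001 ] 0.0462 [-3.2 -0.9 12.5] [-0.26  0.36  0.02]
0.0445 12.72 0.0118 [ 0.0285 -0.001 ] 0.0462 [-4.3 -0.  14.7] [-0.22  0.46  0.01]
```

The press is at about 14 N and holding. Before handing in I'll check the squareness of the plate's visible rear edge.

Run:
```python
from h import *
im=vision.snapshot("side"); hsv=cv2.cvtColor(im,cv2.COLOR_RGB2HSV)
m=cv2.inRange(hsv,(100,110,30),(130,255,255)); m[:,:290]=0; m[:,410:]=0; m[:230]=0; m[275:]=0
ys,xs=np.nonzero(m)
P=np.array([inb(p) for p in toplane(np.c_[xs,ys],.017,"side")])*1000
print(len(P),np.round(P.min(0),1),np.round(P.max(0),1))
# rear edge: min x per y-bin ; left edge: max y per x-bin
for a,b,f in((1,0,np.min),(0,1,np.max)):
    e=np.floor(P[:,a]/4); q=[(k*4+2,f(P[e==k][:,b])) for k in np.unique(e)]
    print(np.round(q,1).tolist())
z=cv2.resize(im[215:290,285:385],(800,600),interpolation=2); cv2.imwrite("pics/c.png",z[:,:,::-1])
print(models.mark_of("edge","side")[:1],telemetry.current_wrist_force(),telemetry.current_t())
```

```text
219 [  9.5 -40. ] [79.2 37.9]
[[-38.0, 10.8], [-34.0, 10.4], [-30.0, 11.8], [-26.0, 10.0], [-22.0, 9.5], [-18.0, 11.0], [-14.0, 10.5], [-10.0, 12.0], [-6.0, 11.5], [-2.0, 12.9], [2.0, 11.1], [6.0, 15.3], [10.0, 12.1], [14.0, 11.7], [18.0, 46.0], [22.0, 11.2], [26.0, 15.4], [30.0, 12.2], [34.0, 11.8], [38.0, 31.8]]
[[10.0, 36.0], [14.0, 33.9], [18.0, 31.9], [22.0, 35.9], [26.0, 33.9], [30.0, 37.9], [34.0, 35.8], [38.0, 35.8], [42.0, 33.8], [46.0, 35.8], [50.0, 35.8], [54.0, 35.7], [58.0, 35.7], [62.0, 35.7], [66.0, 33.6], [70.0, 35.6], [74.0, 35.6], [78.0, 33.5]]
[{'at': [0.6275, 0.0981, 0.0142], 'score': 0.94}] [-4.02406003 -0.28217512 14.48143369] 12.8167
```

View pics/c.png

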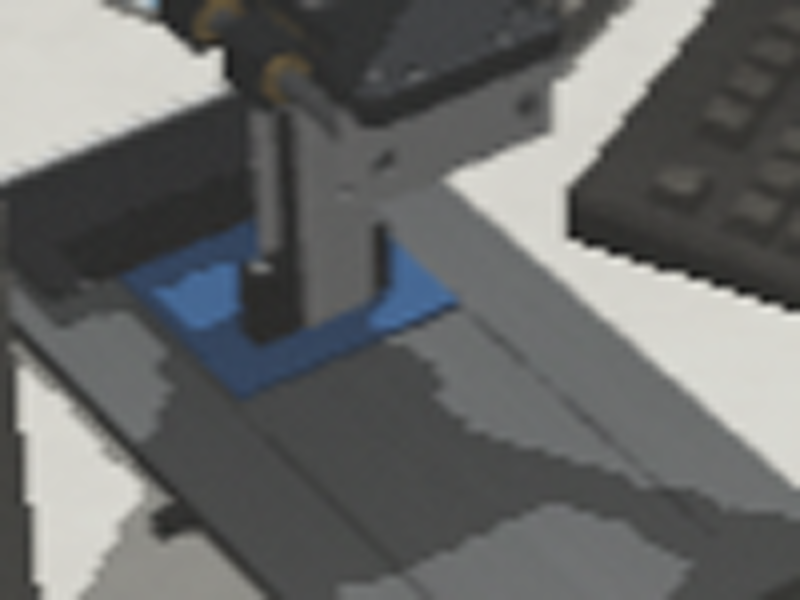

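The plate's rear edge is square to about 0.02 rad. Its rear corners, at (243,398) and (458,302) in the crop, sit on the two lane lines, the flap is shut, and the press is steady at about 14.5 N.

```bash
python3 -c "
from h import *
r.hold(.3); print(telemetry.current_wrist_force()); print(r.sign_off())"
```

```text
[-4.02010575 -0.19150608 14.34458287]
the job is handed in; nothing more can be done
None
```

I slid the shield under the shut flap until it stopped on the pins, square and centred in the lane, and handed the job in (no verdict shown) at about 13 s with the gripper still pressing it down at about 14 N.

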